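# Knock a chocolate block out of its sloped mould

## Task

Take the wooden mallet and use it, not the fingers, to knock the red knock-out peg beside the sloped metal mould fully down, which raises the chocolate block, then stand the mallet upright on the table again. Lift the raised block straight out of the tilted mould and set it down gently in the middle of the wooden board, lying flat with its scored side up and its length along the board's length. Do not drop the block, and leave the pot, tin, spice jar and timer where they stand.

Things in the scene. Friction and masses are not known exactly. Their poses are not given: they have to be found in the camera images.
- mould: Fixed aluminium mould on a dark stand, 130 x 235 x 82 mm. Origin on the table under the cavity floor's centre, which is at (0, 0, 0.034); z up. Open cavity 50 x 124 mm, 34 deep, walls 8 mm, tipped 32 degrees towards -x: in this frame the direction out of its mouth is (-0.530, 0, 0.848), its 50 mm width runs along (0.848, 0, 0.530), its length along y.
- mould_mouth (a point): Centre of the cavity's mouth, in the plane of the rim (34 mm above the cavity floor along the depth axis).
- block: Dark brown chocolate block 46 x 120 x 34 mm (x, y, z), about 0.22 kg, scored into 10 pieces on top (+z). Origin at the centre of its underside. At the start it lies in the cavity, flush with the rim, 2 mm of play all round, its axes parallel to the cavity (z out of the mouth). Peg down: raised 24 mm along z, 10 mm still inside.
- knockout_peg (a joint): Stiff upright slide beside the mould (needs about 9 N, 26 mm travel): 0 = up, 0.026 = fully down. It drives the plate under the block and stays where it is left.
- peg_top (a point): Centre of the top of the peg's round red cap (36 mm diameter). 90 mm above the table when up, 64 mm when fully down; 110 mm to the -y side of the cavity centre in the mould's frame.
- mallet: Loose turned wooden mallet standing upright on its head, 136 mm tall, 0.24 kg. Origin at the centre of the flat striking face (underside), z along the handle. Head 47 mm diameter up to 50 mm, handle 25 mm diameter from 75 mm to the top.
- board: Fixed wooden cooling board 150 x 190 mm (x, y), origin on the table under its centre, length along y; its flat top is at z = 0.018.
- pot: Bystander: speckled grey pot, 67 mm diameter, 81 mm tall, origin at the underside. It may stand where the mallet stood in another run and the other way round.
- tin: Bystander: food tin, 75 mm diameter, 110 mm tall, origin at the underside.
- spice_jar: Bystander: spice jar with a green cap, 41 mm diameter, 103 mm tall, origin at the underside.
- timer: Bystander: red and white kitchen timer, 67 mm diameter, 36 mm tall, origin at the underside.

How it is judged:
By the outcome, as a careful person would: the job done as asked, in the order asked, and still so for the second after the job is handed in, with the robot touching nothing.
It also fails if it takes over 54 s, if anything falls off the work surface, if the arm or the gripper's body presses on something with over 40 N, if the wrist force passes 120 N, or if a joint passes its speed limit or range.

## Robot

A 6-joint arm with a two-finger parallel gripper is mounted at the origin on a cart in front of the work surface, level with it; the furniture and walls round the work are solid. World frame = base frame: x ahead of the robot, y to its left, z up, the work surface at z = 0. Lengths are in m, angles in rad, forces in N, time in s.
With the tool pointing down it reaches from about 0.425 to 0.95 m from the base axis. Payload 3.5 kg.
Tool frame: the origin (TCP) lies on the centre line of the jaws, within the pads' length; the fingertips stand 19 mm ahead of it and the grasp point (between the pads) is the TCP; z points along the fingers, y is the line along which they close (so a half turn about z gives the same grasp; the last joint's range is limited). The gripper opens to 85 mm and grips with 20 to 120 N. Pads are 22 mm wide; open, the fingers measure 114 mm over their backs; the gripper's body (76 mm by 85 mm) begins 54 mm behind the grasp point. The pads swing forward as they close: fully open they stand 13 mm farther back than shut.
Start: joints at [-1.253, 0.286, 1.577, -0, 1.279, -0.15], TCP at [0.304, -0.602, 0.25] pointing down, gripper open.
Joint ranges: [-2.77, 2.77], [-0.9, 2.22], [0.21, 2.48], [-1.53, 4.67], [0.24, 2.81], [-2.84, 2.84]. Speed limits (rad/s): [2.79, 2.79, 3.14, 3.14, 3.14, 3.14].

## Interface

Orientations are given as a unit quaternion [x, y, z, w].
In Python, from plant import ctrl, imaging gives the robot as it stands. The module is installed in compiled form; this text tells all that it offers.
- The arm moves only by the shell command python3 -m handwheel 'ROWS' [OPENING] [FORCE]. ROWS is JSON, one flat list of numbers, 6 for each row, row after row: the shift along the world's x, y, z in units of 150 mm (1.0 is 150 mm), then the turn, a rotation vector about the world's x, y, z in units of 90 degrees (1.0 is 90 degrees). In form: [tx, ty, tz, rx, ry, rz, tx, ty, tz, rx, ry, rz, ...]. A call has 1 to 5 rows; each row shifts and turns the commanded pose from where the row before left it; what a row does not reach is not made up. A row lasts 1/12 s, in which the tool goes at most 41.7 mm and 7.16 degrees, less where a joint would pass 70% of its speed; a pose out of reach is approached as far as the arm can. A call with a number of a shift or a turn outside -1 to 1 is refused whole. A call with a gripper value outside its range is refused whole. OPENING is the opening, from 0 (shut) to 1 (fully open), set as the call begins (- or left out, the last holds). The fingers move at their own pace and stop on an object; FORCE is the grip in N (left out, the last holds). Time passes only in rows, so rows that do not move let the fingers close. It gives the time, the measured TCP pose, the force, the opening and the grip force at its end, in the units of the state.
- ctrl.get_state(): the state, without advancing time (a new reading comes with each control period).
- imaging.read_camera(name): name is "side" or "top"; returns (picture, depth): 480x640x3 uint8, blue, green, red; 480x640 float32, m along the optical axis (not along the pixel's ray), 0 where there is no reading.
- imaging.get_calibration(name): a dict with "fovy" (degrees; the focal length in pixels is half the picture's height over the tangent of half this angle, whatever the lens; pixels are square), "cx", "cy" (the principal point, pixels), "R" (3x3) and "t" (3): a world point X has camera coordinates R X + t. Camera axes: x right, y down, z forward; pixel columns grow to the right and rows downward; lengths in m; the calibration is good to about 2 mm. A picture is of the moment at which its call begins. get_calibration takes no time and is no camera call.
- ctrl.sign_off(): hands the job in; it is judged then, once.
The state is a dict: "time": time; "qpos": joint angles; "dq": joint speeds; "joint_efforts": joint torques, N m; "eef_pos": TCP position; "tcp_rot": TCP orientation; "contact_force": force on the tool from outside, world axes, zero at the start; "wrist_torque": the same for the moment, N m; "opening": opening from 0.0 (shut) to 1.0 (fully open); "finger_force": force on a finger pad.
Only numpy, scipy, OpenCV 4.12 (cv2) and the standard library are available. Lean on these libraries where they do the work, as an engineer would, in place of code of your own. Each camera call takes 0.05 s, during which the arm holds its last target. There are 200 camera calls.

## Working session

There is one attempt and no reset: what is moved stays moved. The work goes in short steps, Python scripts to look and compute and a shell command to move; the robot and the scene stay as the last step left them, time stands still between calls to the robot, and variables do not carry over. Pictures are saved under pics/ and viewed, at most 10 in all, crops included, and the job is handed in when it is done.

```bash
mkdir -p pics
cat > h.py <<'E'
import numpy as np, cv2
from plant import ctrl, imaging
def cam(n):
    im,d=imaging.read_camera(n); c=imaging.get_calibration(n)
    return im,d,c
def pts(d,c):
    f=240/np.tan(np.radians(c["fovy"])/2)
    v,u=np.mgrid[:480,:640]
    P=np.stack([(u-c["cx"])/f*d,(v-c["cy"])/f*d,d],-1)
    return (P-np.array(c["t"]))@np.array(c["R"])   # R^T (P-t)
def ray(c,u,v,z):
    f=240/np.tan(np.radians(c["fovy"])/2); R=np.array(c["R"]);t=np.array(c["t"])
    o=-R.T@t; r=R.T@np.array([(u-c["cx"])/f,(v-c["cy"])/f,1]); return o+r*(z-o[2])/r[2]
E
python3 - <<'E'
from h import *
for n in("top","side"):
    im,d,c=cam(n); cv2.imwrite(f"pics/{n}0.png",im); np.savez(f"{n}0.npz",im=im,d=d)
    print(n,c,(d>0).mean())
print(ctrl.get_state())
E
```

```text
top {'fovy': 54.757087680343254, 'cx': 320.23831877780873, 'cy': 243.41938400711282, 'R': array([[ 0.01389477, -0.99922176, -0.03691631],
       [-0.99416778, -0.00985685, -0.10739307],
       [ 0.10694562,  0.03819321, -0.99353103]]), 't': array([-0.03966472,  0.58116024,  0.98289905])} 0.9959733072916667
side {'fovy': 53.93074403647377, 'cx': 315.65488459433266, 'cy': 242.61803882813786, 'R': array([[-0.84571851, -0.53335592, -0.01707826],
       [-0.2490713 ,  0.42284063, -0.87130321],
       [ 0.4719361 , -0.73262355, -0.4904478 ]]), 't': array([0.46624583, 0.22293724, 0.70772358])} 0.9958658854166667
{'time': 0.1, 'qpos': array([-1.25299403e+00,  2.87113595e-01,  1.57805254e+00,  1.56638738e-05,
        1.27861578e+00, -1.50014141e-01]), 'dq': array([ 7.43030630e-05, -2.19120123e-03, -2.85893771e-03, -1.68781822e-04,
       -3.24048890e-04,  7.41705174e-04]), 'joint_efforts': array([ 1.00863021e-03, -4.07297623e+01, -2.93699276e+01, -1.33323965e-04,
        3.43760992e-03, -4.84711961e-06]), 'eef_pos': array([ 0.30422586, -0.60192117,  0.24904924]), 'tcp_rot': array([ 9.72767917e-01,  2.31778732e-01, -8.42542400e-05, -1.09140973e-03]), 'contact_force': array([-0.12400469,  0.23710061,  0.1794451 ]), 'wrist_torque': array([0.01986675, 0.00717897, 0.00620556]), 'finger_force': 0.0, 'opening': 0.9977806933630273}
```

View pics/top0.png

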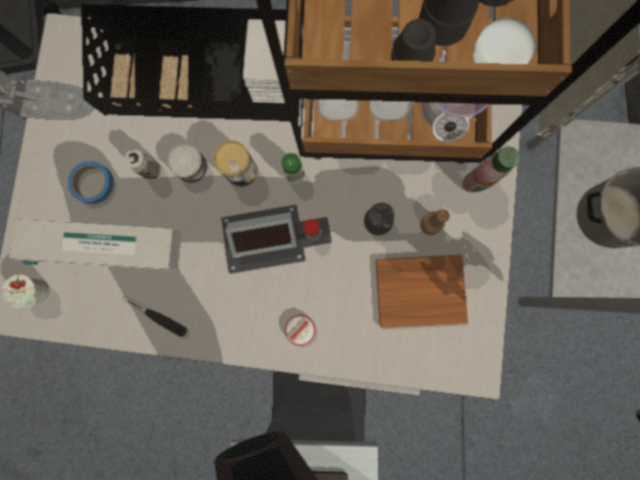

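View pics/side0.png

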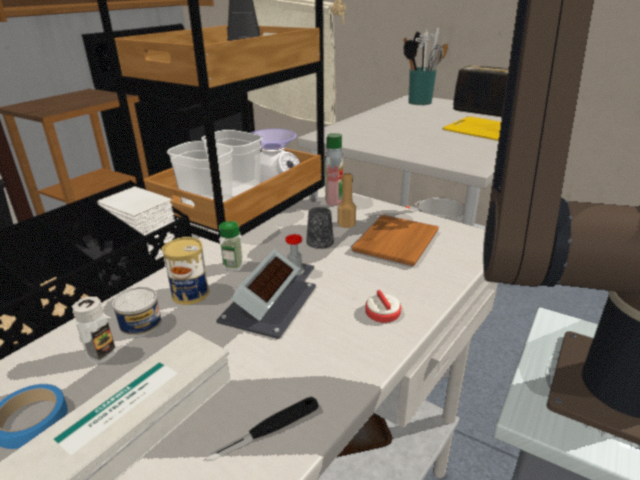

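The top view shows the mould at (262,237), peg cap (312,227), mallet (435,220), pot (379,218), board (422,291), timer (300,330), tin (232,160), and jar (290,163). In the side view the mallet is at (347,200), the peg cap at (293,240), the block at (270,284) and the board at (396,240). The mouth faces the robot side.

```bash
cat > m.py <<'E'
from h import *
import sys
D={}
for n in("top","side"):
    z=np.load(f"{n}0.npz"); D[n]=(z["im"],z["d"],imaging.get_calibration(n))
def blob(n,lo,hi,box,lab,zr=(-1,1),q=None):
    im,d,c=D[n]; h=cv2.cvtColor(im,cv2.COLOR_BGR2HSV); P=pts(d,c)
    m=cv2.inRange(h,lo,hi)>0
    if lo[0]==0 and hi[0]<20 and q=="red": m|=cv2.inRange(h,(165,)+lo[1:],(180,)+hi[1:])>0
    b=np.zeros_like(m); b[box[1]:box[3],box[0]:box[2]]=1; m&=b; m&=(P[...,2]>zr[0])&(P[...,2]<zr[1])&(d>0)
    k,l,s,_=cv2.connectedComponentsWithStats(m.astype(np.uint8)); i=1+np.argmax(s[1:,4]); m=l==i
    p=P[m]; v,u=np.nonzero(m); r=cv2.minAreaRect(np.stack([u,v],-1).astype(np.float32))
    print(n,lab,len(p),"uv",[round(x,1) for x in (u.mean(),v.mean())],"mean",p.mean(0).round(4),"med",np.median(p,0).round(4),"z5-95",np.percentile(p[:,2],[5,95]).round(4))
    return m,p,r
if __name__=="__main__":
    for n,boxes in (("top",dict(peg=(295,212,330,245),brd=(370,248,475,335),blk=(222,215,305,260))),("side",dict(peg=(280,230,308,250),brd=(345,210,445,270),blk=(240,250,302,320)))):
        blob(n,(0,110,60),(8,255,255),boxes["peg"],"peg",q="red")
        m,p,r=blob(n,(3,80,60),(25,255,255),boxes["brd"],"board",(0.005,0.03))
        rr=cv2.minAreaRect((p[:,:2]*1000).astype(np.float32)); print("  board rect",rr)
        m,p,r=blob(n,(0,30,0),(30,255,75),boxes["blk"],"block",(0.03,0.12))
        c0=p.mean(0); U,S,V=np.linalg.svd(p-c0,full_matrices=False); e=(p-c0)@V.T
        print("  block axes",V.round(3).tolist(),"ext",np.ptp(e,axis=0).round(4),"rms3",e[:,2].std().round(4))
    for n,b in (("top",(415,200,455,240)),("side",(335,170,360,230))):
        im,d,c=D[n];P=pts(d,c)
        h=cv2.cvtColor(im,cv2.COLOR_BGR2HSV)
        b_=np.s_[b[1]:b[3],b[0]:b[2]]; p=P[b_].reshape(-1,3); hh=h[b_].reshape(-1,3)
        p=p[(hh[:,1]>70)&(p[:,2]>0.02)&(p[:,2]<.15)&(p[:,0]<.75)]
        for lo,hi in((0.01,.05),(.05,.075),(.08,.125),(.125,.15)):
            s=p[(p[:,2]>lo)&(p[:,2]<hi)]
            if len(s): print(n,"mallet",lo,len(s),s.mean(0).round(4),"xy min/max",s.min(0)[:2].round(3),s.max(0)[:2].round(3))
    im,d,c=D["top"];P=pts(d,c)
    for nm,u,v in(("pot",379,215),("tin",232,155),("jar",291,160),("timer",300,330),("shelfedge",400,155),("shelf1",400,90),("rail",300,150),("bottle",503,158)): print(nm,P[v,u].round(3))
E
python3 m.py
```

```text
top peg 236 uv [np.float64(311.1), np.float64(226.9)] mean [ 0.6099 -0.0154  0.0866] med [ 0.6094 -0.0154  0.0894] z5-95 [0.0855 0.0918]
top board 5981 uv [np.float64(421.0), np.float64(290.9)] mean [ 0.4815 -0.2526  0.0176] med [ 0.4812 -0.2527  0.0176] z5-95 [0.0145 0.0207]
  board rect ((482.13916015625, -253.35885620117188), (149.81283569335938, 189.4993896484375), 3.735701560974121)
top block 1091 uv [np.float64(261.4), np.float64(237.6)] mean [0.5893 0.0917 0.0622] med [0.5894 0.0916 0.0625] z5-95 [0.0512 0.0716]
  block axes [[-0.182, 0.983, -0.004], [-0.85, -0.159, -0.503], [-0.495, -0.088, 0.864]] ext [0.1219 0.0465 0.0165] rms3 0.0021
side peg 149 uv [np.float64(293.4), np.float64(238.9)] mean [ 0.6083 -0.0083  0.0866] med [ 0.6073 -0.0071  0.0874] z5-95 [0.0816 0.0892]
side board 2709 uv [np.float64(396.0), np.float64(239.2)] mean [ 0.4783 -0.2356  0.0151] med [ 0.4775 -0.2314  0.0156] z5-95 [0.0097 0.0174]
  board rect ((484.0332946777344, -249.3917999267578), (150.10089111328125, 192.455322265625), 3.924329996109009)
side block 979 uv [np.float64(270.2), np.float64(278.7
[... 438 characters left out ...]
[ 0.616 -0.282] [ 0.636 -0.264]
top mallet 0.125 130 [ 0.6273 -0.2744  0.1344] xy min/max [ 0.615 -0.286] [ 0.639 -0.263]
side mallet 0.01 247 [ 0.6378 -0.2767  0.0357] xy min/max [ 0.607 -0.38 ] [ 0.712 -0.246]
side mallet 0.05 194 [ 0.6493 -0.2919  0.0609] xy min/max [ 0.61  -0.381] [ 0.716 -0.249]
side mallet 0.08 228 [ 0.6464 -0.2889  0.0995] xy min/max [ 0.618 -0.387] [ 0.714 -0.257]
side mallet 0.125 62 [ 0.6283 -0.2685  0.1307] xy min/max [ 0.618 -0.28 ] [ 0.642 -0.258]
pot [ 0.637 -0.156  0.081]
tin [0.757 0.151 0.106]
jar [0.747 0.027 0.104]
timer [0.395 0.007 0.039]
shelfedge [ 0.771 -0.203  0.063]
shelf1 [ 0.773 -0.161  0.378]
rail [0.775 0.011 0.084]
bottle [ 0.727 -0.376  0.189]
```

```bash
python3 -m handwheel '[0.1435,0.1458,0,0,0,0.0545,0.1435,0.1458,0,0,0,0.0545,0.1435,0.1458,0,0,0,0.0545,0.1435,0.1458,0,0,0,0.0545,0.1435,0.1458,0,0,0,0.0545]' 1 80
python3 -m handwheel '[0.1435,0.1458,0,0,0,0.0545,0.1435,0.1458,0,0,0,0.0545,0.1435,0.1458,0,0,0,0.0545,0.1435,0.1458,0,0,0,0.0545,0.1435,0.1458,0,0,0,0.0545]'
python3 -m handwheel '[0.1435,0.1458,0,0,0,0.0545,0.1435,0.1458,0,0,0,0.0545,0.1435,0.1458,0,0,0,0.0545,0.1435,0.1458,0,0,0,0.0545,0.1435,0.1458,0,0,0,0.0545]'
python3 -m handwheel '[0,0,0,0,0,0,0,0,0,0,0,0]'
cat >> h.py <<'E'
from scipy.spatial.transform import Rotation as Ro
def st():
    s=ctrl.get_state(); print("t",round(s["time"],2),"p",s["eef_pos"].round(4),"F",s["contact_force"].round(1),"open",round(s["opening"],3),"ff",round(s["finger_force"],1)); print(Ro.from_quat(s["tcp_rot"]).as_matrix().round(3).tolist()); return s
E
python3 -c "
from h import *;st()"
```

```text
time: 0.52
eef_pos: [0.4126, -0.4918, 0.2496]
tcp_rot: [0.901, 0.435, -0.0, -0.001]
contact_force: [0.2, 0.2, -0.3]
opening: 0.999
finger_force: 0.0
time: 0.93
eef_pos: [0.5203, -0.3823, 0.2497]
tcp_rot: [0.788, 0.616, -0.0, -0.001]
contact_force: [-0.1, -1.0, 0.1]
opening: 1.0
finger_force: 0.0
time: 1.35
eef_pos: [0.6279, -0.273, 0.2496]
tcp_rot: [0.639, 0.77, -0.0, -0.001]
contact_force: [0.9, -0.9, 0.5]
opening: 1.0
finger_force: 0.0
time: 1.52
eef_pos: [0.6278, -0.2728, 0.2494]
tcp_rot: [0.639, 0.769, -0.0, -0.001]
contact_force: [-0.3, -0.5, -0.6]
opening: 0.998
finger_force: 0.0
t 1.52 p [ 0.6278 -0.2728  0.2494] F [-0.3 -0.5 -0.6] open 0.998 ff 0.0
[[-0.182, 0.983, -0.001], [0.983, 0.182, 0.001], [0.001, -0.001, -1.0]]
```

```bash
python3 -m handwheel '[0,0,-0.16,0,0,0,0,0,-0.18,0,0,0,0,0,-0.18,0,0,0,0,0,-0.18,0,0,0,0,0,-0.17,0,0,0]' 1 80 | tail -5
python3 -m handwheel '[0,0,-0.08,0,0,0,0,0,-0.05,0,0,0,0,0,0,0,0,0]' | tail -5
python3 -m handwheel '[0,0,0,0,0,0,0,0,0,0,0,0,0,0,0,0,0,0,0,0,0,0,0,0,0,0,0,0,0,0]' 0 80 | tail -5
python3 -m handwheel '[0,0,0,0,0,0,0,0,0,0,0,0,0,0,0,0,0,0,0,0,0,0,0,0,0,0,0,0,0,0]' 0 80
python3 -c "
from h import *
for n in('top','side'):
  im,d,c=cam(n);cv2.imwrite(f'pics/{n}1.png',im)
cv2.imwrite('pics/s1c.png',cv2.resize(im[130:330,200:460],None,fx=3,fy=3))"
```

```text
eef_pos: [0.6258, -0.2755, 0.118]
tcp_rot: [0.641, 0.767, -0.0, -0.001]
contact_force: [0.2, 0.3, -0.0]
opening: 0.999
finger_force: 0.0
eef_pos: [0.626, -0.2746, 0.0985]
tcp_rot: [0.641, 0.768, -0.0, -0.002]
contact_force: [-0.5, -0.3, -1.6]
opening: 1.0
finger_force: 0.0
eef_pos: [0.6279, -0.2746, 0.1016]
tcp_rot: [0.64, 0.768, 0.0, 0.001]
contact_force: [4.7, 1.6, 1.0]
opening: 0.299
finger_force: 1.0
time: 3.02
eef_pos: [0.6282, -0.2748, 0.1018]
tcp_rot: [0.64, 0.768, 0.0, 0.001]
contact_force: [0.7, 0.6, 5.0]
opening: 0.278
finger_force: 78.2
```

View pics/s1c.png

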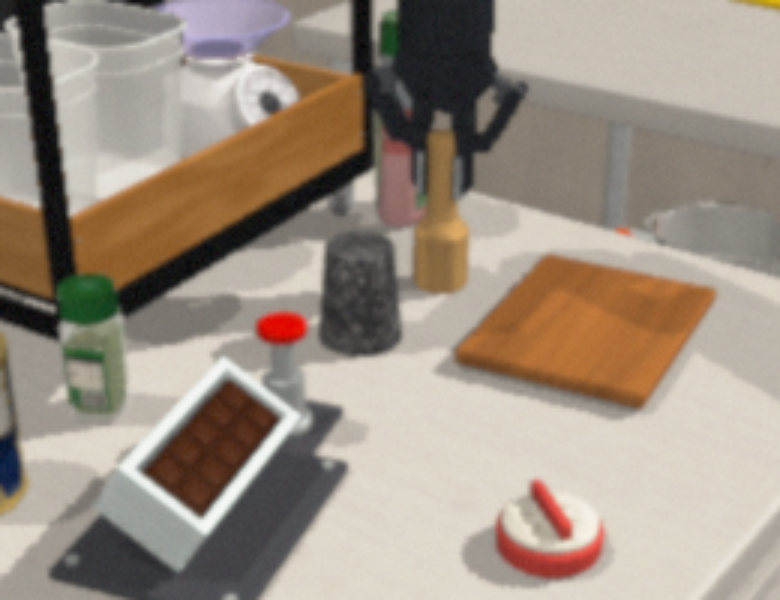

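Mallet handle is between the pads, upright; peg cap is up at about crop (281,327). Lift and carry it to the peg.

```bash
python3 -m handwheel '[0,0,0.1,0,0,0,0,0,0.16,0,0,0,0,0,0.18,0,0,0,0,0,0.18,0,0,0,0,0,0.18,0,0,0]' 0 80|tail -5
python3 -m handwheel '[-0.0137,0.192,0,0,0,0,-0.0137,0.192,0,0,0,0,-0.0137,0.192,0,0,0,0,-0.0137,0.192,0,0,0,0,-0.0137,0.192,0,0,0,0]' |tail -5
python3 -m handwheel '[-0.0137,0.192,0,0,0,0,-0.0137,0.192,0,0,0,0,-0.0137,0.192,0,0,0,0,-0.0137,0.192,0,0,0,0]' |tail -5
python3 -m handwheel '[0,0,0,0,0,0,0,0,0,0,0,0,0,0,0,0,0,0]'
python3 - <<'E'
from h import *
for n in('top','side'):
  im,d,c=cam(n);cv2.imwrite(f'pics/{n}2.png',im)
  P=pts(d,c);h=cv2.cvtColor(im,cv2.COLOR_BGR2HSV)
  m=(h[...,0]>8)&(h[...,0]<25)&(h[...,1]>90)&(abs(P[...,0]-.61)<.05)&(abs(P[...,1]+.015)<.05)&(P[...,2]>.11)
  p=P[m];print(n,len(p),p.mean(0),p.min(0),p.max(0))
  if n=='side': cv2.imwrite('pics/s2c.png',cv2.resize(im[130:330,200:460],None,fx=3,fy=3))
E
```

```text
eef_pos: [0.6258, -0.2737, 0.2196]
tcp_rot: [0.64, 0.768, -0.001, -0.002]
contact_force: [0.0, -0.8, -3.3]
opening: 0.274
finger_force: 78.6
eef_pos: [0.6153, -0.1288, 0.2188]
tcp_rot: [0.64, 0.768, -0.001, -0.002]
contact_force: [-0.4, 0.5, -2.7]
opening: 0.277
finger_force: 78.8
eef_pos: [0.607, -0.0137, 0.2188]
tcp_rot: [0.64, 0.768, -0.001, -0.002]
contact_force: [-0.3, 0.7, -3.2]
opening: 0.272
finger_force: 78.8
time: 4.53
eef_pos: [0.608, -0.0153, 0.2194]
tcp_rot: [0.64, 0.768, -0.001, -0.001]
contact_force: [0.1, -0.5, -3.3]
opening: 0.27
finger_force: 78.8
top 32 [ 0.58847406 -0.01184062  0.43332131] [ 0.57257948 -0.05604049  0.17126276] [0.6496522  0.03219954 0.48346563]
side 1217 [ 0.60381115 -0.00294328  0.19527753] [ 0.56053083 -0.05990006  0.11832354] [0.65917352 0.03493351 0.46367467]
```

View pics/s2c.png

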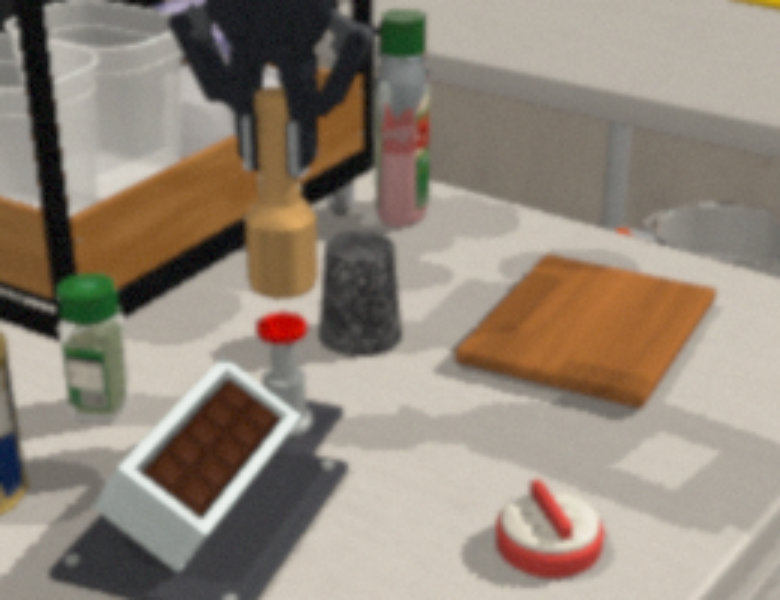

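Mallet head sits directly over the cap. Lower and press, watching force.

```bash
python3 -m handwheel '[0,0,-0.06,0,0,0,0,0,-0.06,0,0,0,0,0,-0.06,0,0,0,0,0,-0.04,0,0,0,0,0,-0.04,0,0,0]'|grep -E "eef|cont"
python3 -m handwheel '[0,0,-0.03,0,0,0,0,0,-0.03,0,0,0,0,0,-0.02,0,0,0,0,0,0,0,0,0]'|grep -E "eef|cont"
python3 -m handwheel '[0,0,-0.02,0,0,0,0,0,0,0,0,0]'|grep -E "eef|cont"
```

```text
eef_pos: [0.6088, -0.0159, 0.1829]
contact_force: [-5.6, 0.0, 9.6]
eef_pos: [0.6088, -0.0158, 0.1707]
contact_force: [-3.8, -0.0, 5.7]
eef_pos: [0.6088, -0.0158, 0.1679]
contact_force: [-3.0, -1.2, 6.7]
```

```bash
for i in 1 2; do python3 -m handwheel '[0,0,-0.01,0,0,0,0,0,-0.01,0,0,0,0,0,0,0,0,0]'|grep -E "eef|cont|time";done
```

```text
time: 5.8
eef_pos: [0.6089, -0.0158, 0.1656]
contact_force: [-4.2, -1.6, 7.7]
time: 6.05
eef_pos: [0.6092, -0.0159, 0.1655]
contact_force: [-8.9, 0.1, 18.3]
```

```bash
python3 -m handwheel '[0,0,-0.01,0,0,0,0,0,-0.005,0,0,0,0,0,0,0,0,0]'|grep -E "eef|cont|time"
python3 -m handwheel '[0,0,0.06,0,0,0,0,0,0.12,0,0,0,0,0,0.15,0,0,0,0,0,0.15,0,0,0,0,0,0,0,0,0]'|grep -E "eef|cont|time"
python3 - <<'E'
from h import *
for n in('top','side'):
  im,d,c=cam(n);cv2.imwrite(f'pics/{n}3.png',im);np.savez(f"{n}0.npz",im=im,d=d)
cv2.imwrite('pics/s3c.png',cv2.resize(im[130:330,200:460],None,fx=3,fy=3))
import m
m.D={n:(np.load(n+"0.npz")["im"],np.load(n+"0.npz")["d"],imaging.get_calibration(n)) for n in("top","side")}
m.blob("side",(0,110,60),(8,255,255),(280,230,308,260),"peg",q="red")
st()
E
```

```text
time: 6.3
eef_pos: [0.6095, -0.016, 0.1654]
contact_force: [-11.9, 0.9, 25.6]
time: 6.72
eef_pos: [0.6112, -0.0158, 0.2347]
contact_force: [1.2, 0.2, -1.8]
side peg 161 uv [np.float64(293.5), np.float64(250.1)] mean [ 0.6073 -0.0057  0.0619] med [ 0.6062 -0.007   0.0617] z5-95 [0.0562 0.0789]
t 6.82 p [ 0.609  -0.0154  0.2298] F [-1.2  0.4 -3.5] open 0.271 ff 79.0
[[-0.18, 0.984, 0.001], [0.984, 0.18, -0.0], [-0.0, 0.001, -1.0]]
```

View pics/s3c.png

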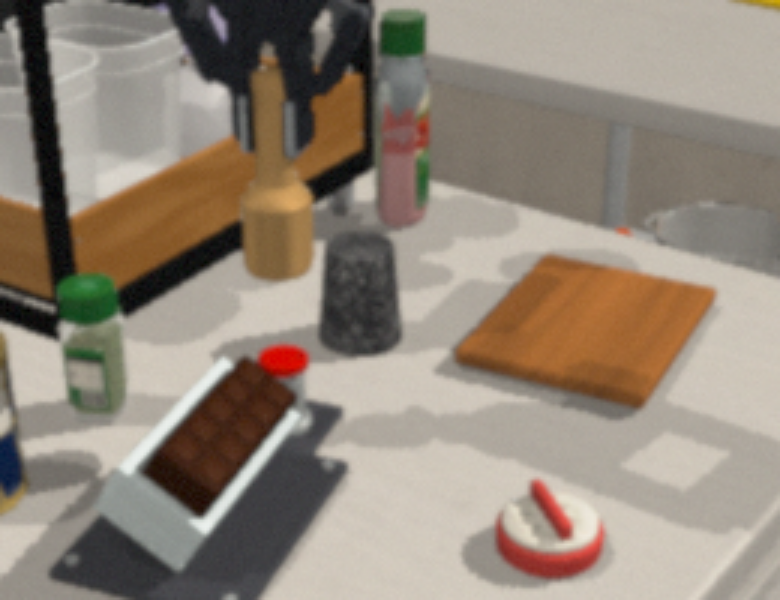

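Peg cap is down (crop (283,360), about 25 mm lower by depth) and the block stands proud of the mould. Return the mallet.

```bash
python3 -m handwheel '[0.0141,-0.192,0,0,0,0,0.0141,-0.192,0,0,0,0,0.0141,-0.192,0,0,0,0,0.0141,-0.192,0,0,0,0,0.0141,-0.192,0,0,0,0]'|tail -5
python3 -m handwheel '[0.0141,-0.192,0,0,0,0,0.0141,-0.192,0,0,0,0,0.0141,-0.192,0,0,0,0,0.0141,-0.192,0,0,0,0]' |tail -5
python3 -m handwheel '[0,0,-0.15,0,0,0,0,0,-0.2,0,0,0,0,0,-0.2,0,0,0,0,0,-0.15,0,0,0,0,0,-0.07,0,0,0]'|grep -E "eef|cont|time"
python3 -m handwheel '[0,0,-0.02,0,0,0,0,0,-0.01,0,0,0,0,0,0,0,0,0]'|grep -E "eef|cont|time"
```

```text
eef_pos: [0.618, -0.1599, 0.2262]
tcp_rot: [0.64, 0.768, -0.001, -0.003]
contact_force: [-0.1, 0.6, -3.6]
opening: 0.276
finger_force: 79.0
eef_pos: [0.6265, -0.2752, 0.2259]
tcp_rot: [0.64, 0.768, -0.0, -0.003]
contact_force: [0.6, 0.1, -3.2]
opening: 0.266
finger_force: 79.0
time: 7.98
eef_pos: [0.6237, -0.2722, 0.106]
contact_force: [-0.3, 0.3, -4.1]
time: 8.23
eef_pos: [0.6284, -0.2747, 0.1108]
contact_force: [-0.4, -0.6, -3.3]
```

```bash
python3 -m handwheel '[0,0,-0.02,0,0,0,0,0,-0.02,0,0,0,0,0,-0.01,0,0,0,0,0,0,0,0,0]'|grep -E "eef|cont|time"
for i in 1 2; do python3 -m handwheel '[0,0,-0.005,0,0,0,0,0,0,0,0,0]'|grep -E "eef|cont|time|rot";done
```

```text
time: 8.57
eef_pos: [0.6279, -0.2744, 0.1029]
contact_force: [-0.6, 0.4, -3.4]
time: 8.73
eef_pos: [0.6278, -0.2744, 0.102]
tcp_rot: [0.64, 0.768, 0.0, 0.0]
contact_force: [0.2, -0.1, -4.1]
time: 8.9
eef_pos: [0.628, -0.2745, 0.1018]
tcp_rot: [0.64, 0.768, -0.0, 0.0]
contact_force: [0.0, -0.2, -0.7]
```

```bash
python3 -m handwheel '[0,0,0,0,0,0,0,0,0,0,0,0,0,0,0,0,0,0,0,0,0,0,0,0,0,0,0,0,0,0]' 0.8 80 |tail -6
python3 -m handwheel '[0,0,0.1,0,0,0,0,0,0.2,0,0,0,0,0,0.2,0,0,0,0,0,0.25,0,0,0,0,0,0.2,0,0,0]'|grep -E "eef|cont|time|open"
python3 - <<'E'
from h import *
for n in('top','side'):
  im,d,c=cam(n);cv2.imwrite(f'pics/{n}4.png',im);np.savez(f"{n}0.npz",im=im,d=d)
import m
m.D={n:(np.load(n+"0.npz")["im"],np.load(n+"0.npz")["d"],imaging.get_calibration(n)) for n in("top","side")}
for n in("top","side"):
  b=dict(top=(222,205,307,262),side=(240,245,302,320))[n]
  mk,p,r=m.blob(n,(0,30,0),(30,255,75),b,"block",(0.03,0.14))
  # keep top face: fit plane robustly
  for k in range(6):
    c0=p.mean(0);U,S,V=np.linalg.svd(p-c0,full_matrices=False);N=V[2]*np.sign(V[2][2]); e=(p-c0)@N
    p=p[(abs(e)<max(2*np.median(abs(e)),.003))]
  print("N",N.round(3))
  ang=np.radians(10.45);B=np.array([[.848*np.cos(ang),-np.sin(ang),-.53*np.cos(ang)],[.848*np.sin(ang),np.cos(ang),-.53*np.sin(ang)],[.53,0,.848]])
  e=p@B
  print("axis coords: lo/hi/mid",np.percentile(e,1,axis=0).round(4),np.percentile(e,99,axis=0).round(4),"centre",(B@((np.percentile(e,1,axis=0)+np.percentile(e,99,axis=0))/2)).round(4),"V0",V[0].round(3),"zmed",np.median(e[:,2]).round(4))
  # mallet check
im,d,c=m.D["side"];P=pts(d,c)
q=P[170:225,335:360].reshape(-1,3);q=q[(abs(q[:,0]-.625)<.03)&(q[:,2]>.02)]
for lo,hi in((.02,.045),(.08,.13)):
  s=q[(q[:,2]>lo)&(q[:,2]<hi)];print(lo,len(s),s.mean(0).round(4))
E
```

```text
time: 9.32
eef_pos: [0.628, -0.2745, 0.1014]
tcp_rot: [0.64, 0.768, 0.0, 0.0]
contact_force: [0.4, 0.5, -0.1]
opening: 0.797
finger_force: 0.0
time: 9.73
eef_pos: [0.6282, -0.2746, 0.2477]
contact_force: [1.0, 0.2, -0.2]
opening: 0.799
top block 1354 uv [np.float64(260.9), np.float64(240.8)] mean [0.5803 0.0893 0.0814] med [0.5801 0.0891 0.0813] z5-95 [0.0698 0.0915]
N [-0.469 -0.091  0.879]
axis coords: lo/hi/mid [ 0.5149 -0.0748 -0.2432] [ 0.5584  0.0398 -0.2361] centre [0.5756 0.0883 0.0812] V0 [-0.183  0.983  0.004] zmed -0.2394
side block 818 uv [np.float64(270.7), np.float64(277.1)] mean [0.5737 0.1143 0.0761] med [0.5737 0.1233 0.0773] z5-95 [0.0606 0.0893]
N [-0.539 -0.085  0.838]
axis coords: lo/hi/mid [ 0.5145 -0.0654 -0.2455] [ 0.5575  0.0468 -0.2395] centre [0.5751 0.0966 0.0784] V0 [-0.167  0.986 -0.008] zmed -0.2424
0.02 163 [ 0.6225 -0.2573  0.0329]
0.08 195 [ 0.6272 -0.2652  0.1056]
```

View pics/top4.png

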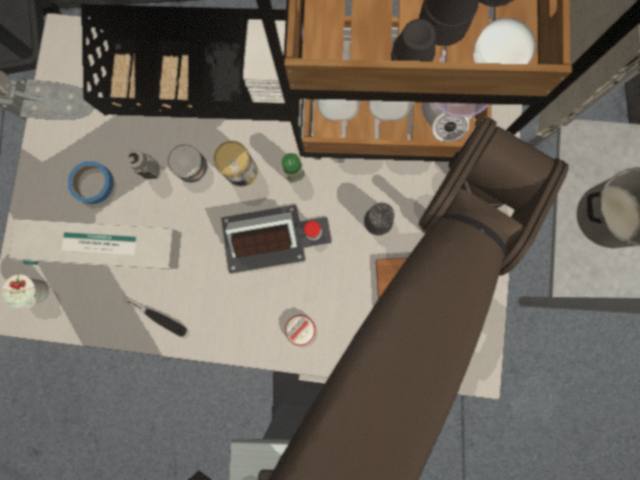

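Mallet left standing; block raised in the mould at (261,241); pot, tin, jar and timer unmoved. Move to the tilted pre-grasp pose.

```bash
python3 -m handwheel '[-0.0516,0.1978,-0.0551,0.00538,-0.02913,0,-0.0516,0.1978,-0.0551,0.00538,-0.02913,0,-0.0516,0.1978,-0.0551,0.00538,-0.02913,0,-0.0516,0.1978,-0.0551,0.00538,-0.02913,0]' 0.75 60|grep -E "eef|cont|time"
python3 -m handwheel '[-0.0516,0.1978,-0.0551,0.00538,-0.02913,0,-0.0516,0.1978,-0.0551,0.00538,-0.02913,0,-0.0516,0.1978,-0.0551,0.00538,-0.02913,0,-0.0516,0.1978,-0.0551,0.00538,-0.02913,0]' |grep -E "eef|cont|time"
python3 -m handwheel '[-0.0516,0.1978,-0.0551,0.00538,-0.02913,0,-0.0516,0.1978,-0.0551,0.00538,-0.02913,0,-0.0516,0.1978,-0.0551,0.00538,-0.02913,0,-0.0516,0.1978,-0.0551,0.00538,-0.02913,0,0,0,0,0,0,0]' |grep -E "eef|cont|time"
python3 -m handwheel '[0,0,0,0,0,0,0,0,0,0,0,0]' >/dev/null
python3 - <<'E'
from h import *
s=st(); p=s["eef_pos"]; T=np.array([.577,.0892,.0808]); n=np.array([-.521,-.096,.848])
print("to 80mm:",((T+.08*n-p)/.15).round(4),"to target",((T-p)/.15).round(4))
R=Ro.from_quat(s["tcp_rot"]); a=np.radians(10.45);x=np.array([.848*np.cos(a),.848*np.sin(a),.53]);z=-n/np.linalg.norm(n);W=np.stack([np.cross(x,z),x,z],1)
print("rot err",((Ro.from_matrix(W)*R.inv()).as_rotvec()/(np.pi/2)).round(4), s["qpos"].round(2))
E
```

```text
time: 10.17
eef_pos: [0.5963, -0.1547, 0.2107]
contact_force: [0.9, -0.7, -0.9]
time: 10.5
eef_pos: [0.5653, -0.0358, 0.1778]
contact_force: [0.3, 0.2, 0.4]
time: 10.92
eef_pos: [0.5299, 0.0858, 0.1405]
contact_force: [-1.3, 0.0, -1.1]
t 11.08 p [0.5355 0.0816 0.1454] F [-0.1 -0.8  0.2] open 0.749 ff 0.0
[[-0.181, 0.833, 0.522], [0.984, 0.153, 0.096], [0.0, 0.531, -0.847]]
to 80mm: [-0.0014 -0.0007  0.0216] to target [ 0.2765  0.0505 -0.4307]
rot err [-0.0003  0.0009  0.0003] [-0.1  -0.12  2.29  0.34  0.45 -0.55]
```

```bash
python3 -m handwheel '[-0.0014,-0.0007,0.0216,0,0,0,0.0556,0.0102,-0.0905,0,0,0,0.0556,0.0102,-0.0905,0,0,0,0.0556,0.0102,-0.0905,0,0,0,0.0417,0.0077,-0.0678,0,0,0]' |grep -E "eef|cont|time"
python3 -m handwheel '[0,0,0,0,0,0,0,0,0,0,0,0]' >/dev/null
python3 - <<'E'
from h import *
s=st(); p=s["eef_pos"]; T=np.array([.577,.0892,.0808]); n=np.array([-.521,-.096,.848])
print("to target",((T-p)/.15).round(4))
im,d,c=cam("side");cv2.imwrite('pics/s5c.png',cv2.resize(im[180:340,190:390],None,fx=4,fy=3.75))
E
```

```text
time: 11.5
eef_pos: [0.5678, 0.0859, 0.0972]
contact_force: [0.3, -0.9, 0.3]
t 11.67 p [0.5668 0.0863 0.0971] F [ 0.4  0.1 -0.3] open 0.751 ff 0.0
[[-0.179, 0.835, 0.521], [0.984, 0.151, 0.095], [0.001, 0.53, -0.848]]
to target [ 0.068   0.0194 -0.1084]
```

View pics/s5c.png

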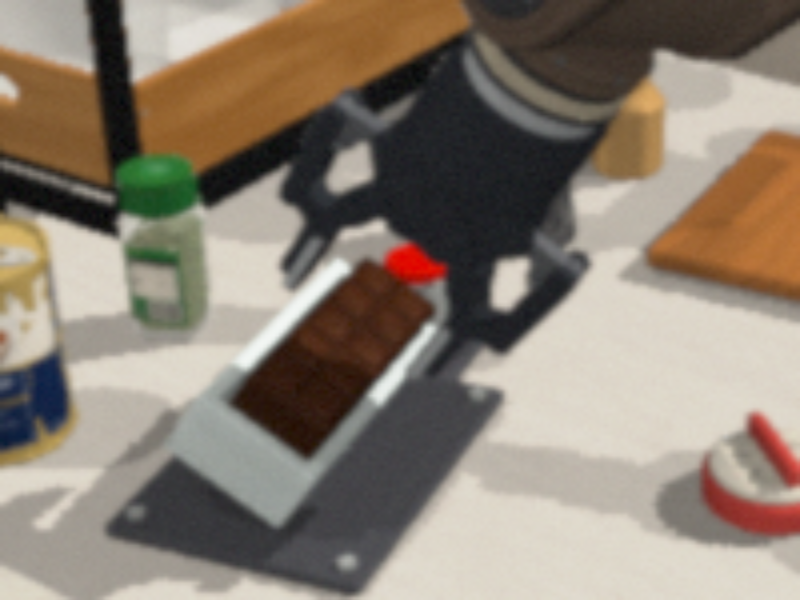

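Run:
```python
from h import *
c=imaging.get_calibration("side");f=240/np.tan(np.radians(c["fovy"])/2)
n=np.array([-.521,-.096,.848]);w=np.array([.834,.153,.53]);l=np.array([-.181,.983,0])
def pr(X):
    q=c["R"]@X+c["t"]; return ((q[:2]/q[2]*f+[c["cx"],c["cy"]]-[190,180])*[4,3.75]).round(0)
T=np.array([.5668,.0863,.0971]);C=np.array([.576,.089,.0825])
print("tcp",pr(T),"tips",pr(T+.032*w-.01*n),pr(T-.032*w-.01*n))
print("C",pr(C),"corners",[pr(C+a*.023*w+b*.06*l) for a in(1,-1) for b in(1,-1)])
print("rim corners",[pr(C-.024*n+a*.033*w+b*.07*l) for a in(1,-1) for b in(1,-1)],"peg",pr(np.array([.6095,-.015,.064])))
```

```text
tcp [370. 304.] tips [305. 277.] [416. 356.]
C [352. 326.] corners [array([251., 361.]), array([368., 242.]), array([334., 421.]), array([443., 295.])]
rim corners [array([200., 390.]), array([340., 251.]), array([319., 475.]), array([445., 326.])] peg [421. 251.]
```

The gripper straddles the block, but my projected points sit a few pixels off the side picture, so I'll check the cameras against each other before closing.

Run:
```python
from h import *
C={n:imaging.get_calibration(n) for n in("top","side")}
def lr(c,uv):
    f=240/np.tan(np.radians(c["fovy"])/2);R=c["R"];o=-R.T@c["t"];r=R.T@np.array([(uv[0]-c["cx"])/f,(uv[1]-c["cy"])/f,1]);return o,r/np.linalg.norm(r)
def tri(a,b):
    o1,r1=lr(C["top"],a);o2,r2=lr(C["side"],b)
    s=np.linalg.lstsq(np.stack([r1,-r2],1),o2-o1,rcond=None)[0];p,q=o1+r1*s[0],o2+r2*s[1]
    return ((p+q)/2).round(4),(q-p).round(4)
print("peg0",tri((311.1,226.9),(293.4,238.9)));print("blk0",tri((261.4,237.6),(270.2,278.7)));print("brd",tri((421,290.9),(396,239.2)))
# corners from quads of masks on the initial pictures
I={n:cv2.imread(f"pics/{n}0.png") for n in C}
Q={}
for n,bx in(("top",(222,215,305,260)),("side",(240,250,302,320))):
    h=cv2.cvtColor(I[n],cv2.COLOR_BGR2HSV);m=cv2.inRange(h,(0,30,0),(30,255,90));k=np.zeros_like(m);k[bx[1]:bx[3],bx[0]:bx[2]]=255;m&=k
    ct=max(cv2.findContours(m,0,1)[0],key=cv2.contourArea);q=cv2.approxPolyDP(cv2.convexHull(ct),5,True)[:,0];print(n,cv2.contourArea(ct),q.tolist())
# gripper tip pixels: prediction vs. depth now
for n in C:
    im,d,c=cam(n);np.savez(f"{n}0.npz",im=im,d=d);P=pts(d,c)
    s=ctrl.get_state();R=Ro.from_quat(s["tcp_rot"]).as_matrix();e=(P-s["eef_pos"])@R   # tool coords
    m=(abs(e[...,0])<.02)&(abs(e[...,1])>.027)&(abs(e[...,1])<.06)&(e[...,2]>-.03)&(e[...,2]<.03)&(im.max(-1)<110)
    for sg in(1,-1):
        q=e[m&(e[...,1]*sg>0)];print(n,sg,len(q), q.min(0).round(4) if len(q) else'',q.max(0).round(4) if len(q) else'',np.median(q,0).round(4) if len(q) else '')
```

```text
peg0 (array([ 0.6114, -0.0146,  0.0826]), array([0.0019, 0.0012, 0.0003]))
blk0 (array([0.5914, 0.0937, 0.0538]), array([0.0019, 0.0012, 0.0004]))
brd (array([ 0.4834, -0.2544,  0.0035]), array([ 0.0039,  0.0017, -0.0003]))
top 1025.5 [[287, 225], [288, 243], [235, 248], [235, 232]]
side 939.5 [[276, 257], [292, 270], [265, 301], [248, 286]]
top 1 16 [-0.0148  0.0332 -0.0288] [-0.008   0.0419  0.0125] [-0.0121  0.0377 -0.0044]
top -1 2 [-0.0119 -0.0335  0.008 ] [-0.0097 -0.033   0.0126] [-0.0108 -0.0332  0.0103]
side 1 104 [-0.0086  0.0327 -0.0299] [0.0144 0.0538 0.0116] [ 0.0087  0.0392 -0.014 ]
side -1 83 [-0.0003 -0.0579 -0.0297] [ 0.0154 -0.032   0.0107] [ 0.0078 -0.0406 -0.0134]
```

```bash
python3 -m handwheel '[0.025,0.0091,-0.04,0,0,0,0.025,0.0091,-0.04,0,0,0,0.0233,0.0091,-0.04,0,0,0,0,0,0,0,0,0]' |grep -E "eef|cont|time"
python3 -m handwheel '[0,0,0,0,0,0,0,0,0,0,0,0,0,0,0,0,0,0,0,0,0,0,0,0]' 0.3 50 |grep -E "eef|cont|time|op|fing"
python3 -m handwheel '[0,0,0,0,0,0,0,0,0,0,0,0,0,0,0,0,0,0,0,0,0,0,0,0]' 0.3 50 |grep -E "eef|cont|time|op|fing"
```

```text
time: 12.15
eef_pos: [0.5767, 0.0916, 0.0772]
contact_force: [-0.4, 0.5, -0.9]
time: 12.48
eef_pos: [0.5764, 0.0915, 0.0782]
contact_force: [0.3, 0.2, -1.5]
opening: 0.524
finger_force: 52.6
time: 12.82
eef_pos: [0.5769, 0.0914, 0.0787]
contact_force: [1.0, 0.8, -2.1]
opening: 0.529
finger_force: 52.6
```

```bash
python3 -m handwheel '[-0.0174,-0.0032,0.0283,0,0,0,-0.026,-0.0048,0.0424,0,0,0,-0.0347,-0.0064,0.0565,0,0,0,-0.0347,-0.0064,0.0565,0,0,0,-0.0347,-0.0064,0.0565,0,0,0]' - 70 |grep -E "eef|cont|time|fing"
python3 -m handwheel '[-0.0347,-0.0064,0.0565,0,0,0,-0.026,-0.0048,0.0424,0,0,0,-0.0174,-0.0032,0.0283,0,0,0,0,0,0,0,0,0]' |grep -E "eef|cont|time|fing|op"
python3 - <<'E'
from h import *
st()
im,d,c=cam("side");cv2.imwrite('pics/s6c.png',cv2.resize(im[150:330,190:430],None,fx=3.3,fy=3.3))
E
```

```text
time: 13.23
eef_pos: [0.5544, 0.0872, 0.1157]
contact_force: [-0.2, 0.1, -1.8]
finger_force: 78.1
time: 13.57
eef_pos: [0.5433, 0.085, 0.1353]
contact_force: [0.3, 0.2, -2.4]
opening: 0.52
finger_force: 78.2
t 13.57 p [0.5433 0.085  0.1353] F [ 0.3  0.2 -2.4] open 0.52 ff 78.2
[[-0.18, 0.833, 0.523], [0.984, 0.153, 0.096], [0.0, 0.532, -0.847]]
```

View pics/s6c.png

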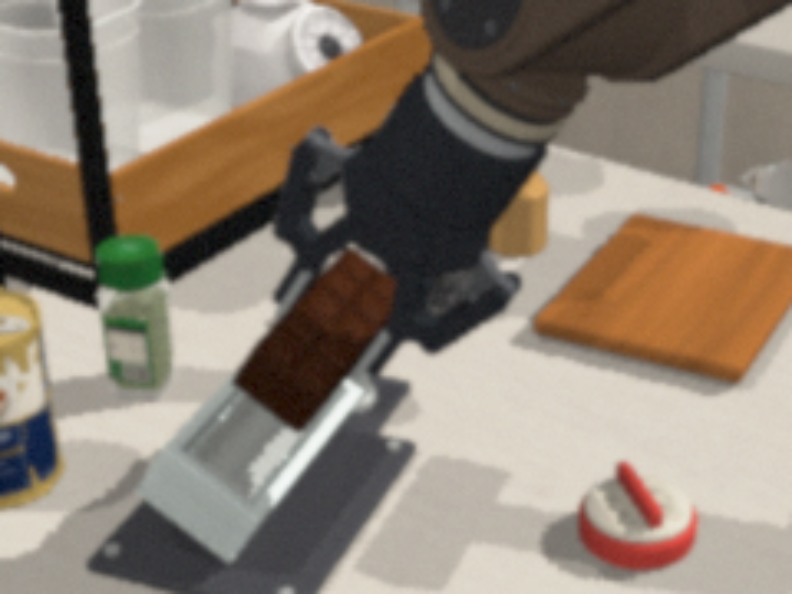

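Block is out of the mould, held square by the fingers. Raise and level it, carry to the board.

```bash
python3 -m handwheel '[0,0,0.08,-0.0108,0.0583,0,0,0,0.08,-0.0108,0.0583,0,0,0,0.08,-0.0108,0.0583,0,0,0,0.08,-0.0108,0.0583,0,0,0,0.08,-0.0108,0.0583,0]' |grep -E "eef|cont|time|fing"
python3 -m handwheel '[-0.0341,-0.188,0,-0.0105,0.0581,0,-0.0341,-0.188,0,0,0,-0.0067,-0.0341,-0.188,0,0,0,-0.0067,-0.0341,-0.188,0,0,0,-0.0067]' |grep -E "eef|cont|time|fing"
python3 -m handwheel '[-0.0341,-0.188,0,0,0,-0.0067,-0.0341,-0.188,0,0,0,-0.0067,-0.0341,-0.188,0,0,0,-0.0067,-0.0341,-0.188,0,0,0,-0.0067]' |grep -E "eef|cont|time|fing"
python3 -m handwheel '[-0.0341,-0.188,0,0,0,-0.0067,-0.0341,-0.188,0,0,0,-0.0067,-0.0341,-0.188,0,0,0,-0.0067,-0.0341,-0.188,0,0,0,-0.0067,0,0,0,0,0,0]' |grep -E "eef|cont|time|fing"
python3 -m handwheel '[0,0,0,0,0,0,0,0,0,0,0,0]' >/dev/null
python3 - <<'E'
from h import *
s=st();R=Ro.from_quat(s["tcp_rot"]).as_matrix()
for n in("top","side"):
    im,d,c=cam(n);cv2.imwrite(f'pics/{n}7.png',im);P=pts(d,c);e=(P-s["eef_pos"])@R;h=cv2.cvtColor(im,cv2.COLOR_BGR2HSV)
    m=(cv2.inRange(h,(0,60,15),(20,255,110))>0)&(abs(e[...,0])<.08)&(abs(e[...,1])<.03)&(e[...,2]>-.015)&(e[...,2]<.045)&(d>0)
    q=e[m];print(n,len(q));
    if len(q): print(np.percentile(q,[1,50,99],axis=0).round(4).tolist())
cv2.imwrite('pics/s7c.png',cv2.resize(im[130:330,270:510],None,fx=3,fy=3))
a=np.radians(3.8);W=np.array([[-np.sin(a),np.cos(a),0],[np.cos(a),np.sin(a),0],[0,0,-1.]])
print("rot err",((Ro.from_matrix(W)*Ro.from_matrix(R).inv()).as_rotvec()/(np.pi/2)).round(4))
E
```

```text
time: 14.03
eef_pos: [0.5433, 0.0851, 0.1945]
contact_force: [0.4, -0.3, -2.0]
finger_force: 78.2
time: 14.37
eef_pos: [0.5229, -0.0286, 0.1931]
contact_force: [1.2, 0.0, -3.0]
finger_force: 78.3
time: 14.7
eef_pos: [0.502, -0.1418, 0.1932]
contact_force: [0.7, 0.5, -2.0]
finger_force: 78.3
time: 15.12
eef_pos: [0.4813, -0.2579, 0.1936]
contact_force: [-0.0, 0.6, -1.2]
finger_force: 78.3
t 15.28 p [ 0.4817 -0.2529  0.1931] F [ 0.1  0.1 -2.1] open 0.521 ff 78.3
[[-0.065, 0.998, -0.001], [0.998, 0.065, 0.001], [0.001, -0.001, -1.0]]
top 371
[[0.022, -0.0208, -0.0069], [0.0491, 0.007, -0.0026], [0.0588, 0.0228, 0.0235]]
side 647
[[-0.041, -0.0206, -0.0036], [0.0506, -0.001, 0.0012], [0.0636, 0.0226, 0.0283]]
rot err [-0.0009 -0.0004  0.0009]
```

View pics/s7c.png

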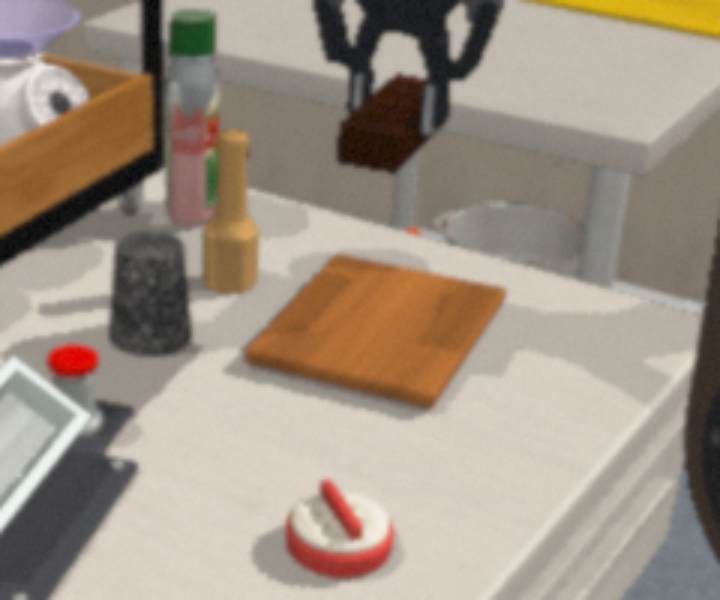

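Block is level over the board, mallet upright. Lower.

```bash
python3 -m handwheel '[0.005,0,-0.15,0,0,0,0,0,-0.2,0,0,0,0,0,-0.2,0,0,0,0,0,-0.17,0,0,0,0,0,-0.1,0,0,0]' |grep -E "eef|cont|time"
python3 -m handwheel '[0,0,-0.06,0,0,0,0,0,-0.03,0,0,0,0,0,0,0,0,0]' |grep -E "eef|cont|time"
python3 -m handwheel '[0,0,-0.01,0,0,0,0,0,-0.01,0,0,0,0,0,0,0,0,0]' |grep -E "eef|cont|time"
```

```text
time: 15.8
eef_pos: [0.4812, -0.2507, 0.0675]
contact_force: [-0.4, 1.0, -1.5]
time: 16.05
eef_pos: [0.4826, -0.2525, 0.0568]
contact_force: [0.1, 0.5, -2.6]
time: 16.3
eef_pos: [0.4832, -0.2537, 0.0554]
contact_force: [-0.2, 0.3, -2.2]
```

```bash
for i in 1 2 3 4 5; do python3 -m handwheel '[0,0,-0.007,0,0,0,0,0,-0.007,0,0,0,0,0,0,0,0,0]' |grep -E "eef|cont"; done
```

```text
eef_pos: [0.4825, -0.2534, 0.0524]
contact_force: [0.3, 0.5, -1.8]
eef_pos: [0.4824, -0.2532, 0.0499]
contact_force: [0.4, 0.7, -1.0]
eef_pos: [0.4823, -0.2531, 0.0477]
contact_force: [-0.6, -0.2, -0.2]
eef_pos: [0.4826, -0.2533, 0.0473]
contact_force: [-3.8, 2.4, 6.5]
eef_pos: [0.4826, -0.2533, 0.0473]
contact_force: [-8.9, 5.0, 19.0]
```

Seated. Relieve the press, release, and retreat straight up.

```bash
python3 -m handwheel '[0,0,0.01,0,0,0,0,0,0.01,0,0,0,0,0,0,0,0,0,0,0,0,0,0,0]' |grep -E "eef|cont"
python3 -m handwheel '[0,0,0,0,0,0,0,0,0,0,0,0,0,0,0,0,0,0,0,0,0,0,0,0,0,0,0,0,0,0]' 0.72 20 |grep -E "eef|cont|op"
python3 -m handwheel '[0,0,0.05,0,0,0,0,0,0.1,0,0,0,0,0,0.2,0,0,0,0,0,0.25,0,0,0,0,0,0.25,0,0,0]' |grep -E "eef|cont"
python3 -m handwheel '[-0.02,0.2,0.1,0,0,0,-0.02,0.2,0.1,0,0,0,-0.02,0.2,0.1,0,0,0,-0.02,0.2,0.1,0,0,0,-0.02,0.2,0.1,0,0,0]' |grep -E "eef|cont"
python3 -m handwheel '[-0.02,0.2,0,0,0,0,-0.02,0.2,0,0,0,0,-0.02,0.2,0,0,0,0,-0.02,0.2,0,0,0,0,0,0,0,0,0,0]' |grep -E "eef|cont|time"
python3 - <<'E'
from h import *
for n in("top","side"):
    im,d,c=cam(n);cv2.imwrite(f'pics/{n}8.png',im);P=pts(d,c);h=cv2.cvtColor(im,cv2.COLOR_BGR2HSV)
    q=P[(abs(P[...,0]-.482)<.09)&(abs(P[...,1]+.253)<.11)&(P[...,2]>.042)&(P[...,2]<.065)]
    r=cv2.minAreaRect((q[:,:2]*1000).astype(np.float32));print(n,len(q),r,"z",np.percentile(q[:,2],[10,50,90]).round(4))
    b=P[(cv2.inRange(h,(3,80,60),(25,255,255))>0)&(abs(P[...,0]-.482)<.1)&(abs(P[...,1]+.253)<.12)&(P[...,2]>.005)&(P[...,2]<.03)]
    print("  board",cv2.minAreaRect((b[:,:2]*1000).astype(np.float32)))
t=cv2.imread("pics/top8.png")
cv2.imwrite("pics/f.png",np.hstack([cv2.resize(t[130:350,200:500],(400,293)),cv2.resize(im[150:370,190:490],(400,293))]))
E
```

```text
eef_pos: [0.4829, -0.2535, 0.0473]
contact_force: [-0.5, 1.4, 3.0]
eef_pos: [0.4825, -0.2533, 0.0467]
contact_force: [-0.1, -0.7, -0.1]
opening: 0.724
eef_pos: [0.4819, -0.2528, 0.1754]
contact_force: [0.2, -0.1, 0.4]
eef_pos: [0.467, -0.102, 0.2507]
contact_force: [0.4, 0.5, 0.4]
time: 19.55
eef_pos: [0.4546, 0.0206, 0.2499]
contact_force: [0.3, -0.9, -0.5]
top 1253 ((483.0084228515625, -254.55349731445312), (46.00789260864258, 119.6760025024414), 3.7618706226348877) z [0.0478 0.0505 0.0531]
  board ((482.1800231933594, -253.1112518310547), (149.643798828125, 189.01979064941406), 3.849062919616699)
side 522 ((484.84307861328125, -251.35812377929688), (46.57785415649414, 122.69110107421875), 3.503965139389038) z [0.0451 0.0486 0.0504]
  board ((483.84454345703125, -249.3477783203125), (149.96180725097656, 191.40185546875), 3.755577325820923)
```

View pics/f.png

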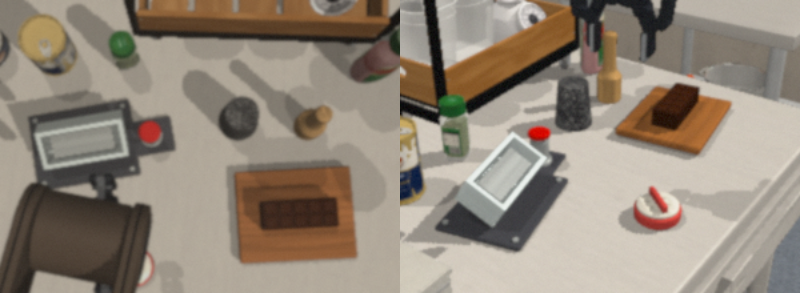

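The block lies flat and centred on the board to within about 2 mm and 0.3°. The mallet stands, the peg is down, and the bystanders haven't moved.

```bash
python3 -c "
from plant import ctrl
print(ctrl.sign_off())"
```

```text
the job is handed in; nothing more can be done
None
```

The job is done and handed in at about 20 s: the mallet knocked the peg fully down and stands upright again, the block lies flat, scored side up, in the middle of the board along its length, and the pot, tin, jar and timer were left where they stood.

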